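Release a speaker shell from a ratchet clamp

TASK

The black speaker shell is held in the ratchet clamp, whose pawl is set to tighten. Flip the yellow pawl tab over to the release side, work the red handle to and fro, moving the jaw with the handle only, until the jaw has drawn back at least 25 mm, then lift the shell out and set it down gently, upright and flat, inside the blue tray with its long side along the tray's. Leave the pawl on release and do not shift the things standing around.

Things in the scene. Friction and masses are not known exactly. Their poses are not given: they have to be found in the camera images.
- fixture: Fixed aluminium clamp base, 120 (x) x 365 (y) x 12 mm. Origin at table height under the clamped shell's centre; y runs along the shell. Spans y -260 to +105 mm. Blue fence at y = +60.5 mm, 57 mm high; jaw on the -y side; ratchet hub at (0, -190) mm; handle points to -x. White strips 20 mm high over the table flank the shell (outer faces x = +-38 mm).
- hub (a point): The vertical axis about which handle and toothed wheel turn, at handle height (56 mm above the table).
- handle (a joint): Angle of the red ratchet handle (rad), -0.65 to +0.65; 0 = along the fixture's -x; grows anticlockwise from above (its end swings away from the shell, to the fixture's -y). Stays where left (drag 0.15 N m; driving the wheel takes about 0.9 N m).
- handle_grip (a point): Middle of the red handle bar, 160 mm from the hub axis, 56 mm above the table. Bar 20 mm wide, heights 45 to 67 mm, 105 to 190 mm from the axis; free space below it down to the table. Local x points outwards along the handle.
- pawl (a joint): Pawl angle on the handle (rad), -0.24 to 0.24, positive anticlockwise from above; sprung over centre, snaps to either side (rests at 0.06 to 0.24 from centre). Negative = tighten: handle drives the wheel only clockwise. Positive = release: drives only anticlockwise, clicks freely back. 16 teeth: up to 0.4 rad of each stroke is lost before it bites.
- pawl_tab (a point): Centre of the upright yellow tab, 14 (along handle) x 10 mm, heights 70 to 106 mm, 106 mm from the hub axis, on a 10 mm wide arm (heights 70 to 75 mm) running above the handle to the pawl pivot 56 mm from the axis. Moves sideways 24 mm, about 1 N. It leans to the side to which the handle drives; green dot = release, red dot = tighten.
- wheel: Steel toothed ratchet wheel, 80 mm across, 48 to 60 mm above the table on the hub axis; its pinion draws the jaw 20 mm per radian (anticlockwise opens). Holds itself by friction.
- jaw: Blue sliding jaw block, 75 mm wide, 70 mm high, with a steel lip that reaches 12 mm over the top of the shell's -y end, so the shell cannot be lifted before the jaw is back. It opens along the fixture's -y and holds itself. Origin coincides with the fixture's origin when closed.
- jaw_front (a point): Middle of the jaw's front face, 70 mm above the table: at y = -60.5 mm in the fixture's frame when closed (against the shell), y = -85.5 mm when drawn back 25 mm; it can go back 60 mm (do not force it against that stop).
- shell_centre (a point): Centre of the loose black speaker shell in the clamp, an open-topped box 62 (x) x 120 (y) x 50 (z) mm, walls 4 mm, with a round speaker and a light green battery cell in it, about 0.25 kg. The point is half-way up, 25 mm above its underside; z up, y along the length. It stands on the plate, underside 12 mm above the table.
- tray_in (a point): Centre of the inner floor of the low blue tray, 190 (x) x 130 (y) mm outside, 16 mm high, walls and floor 5 mm, fixed. Local x runs along its length.
- sheets: Yellow pad of black ring stickers, 190 x 130 x 8 mm, fixed to the bench; it and the tray take either of the two places on the robot's left. Origin under its centre.
- driver: Loose bare loudspeaker, 66 mm across, 32 mm high, leave alone. Origin under its centre.
- spare_shell: Another loose shell like the clamped one, 62 x 120 x 50 mm, standing beyond the clamp; leave alone. Origin under its centre.
- bottle: White bottle with red cap, 48 mm across, 120 mm high, leave alone. Origin under its centre.
- cell_holder: Black holder with three light green cells, 65 x 75 x 30 mm, leave alone. Origin under its centre.
- screwdriver: Screwdriver 180 mm long, lying on the bench, leave alone. Its x axis runs along it.
- tape: Roll of orange tape, 90 mm across, 24 mm high, lying flat, leave alone. Origin under its centre.

How it is judged:
By the outcome, as a careful person would: the job done as asked, in the order asked, and still so for the second after the job is handed in, with the robot touching nothing.
It also fails if it takes over 66 s, if anything falls off the work surface, if the arm or the gripper's body presses on something with over 40 N, if the wrist force passes 120 N, or if a joint passes its speed limit or range.

ROBOT

A 6-joint arm with a two-finger parallel gripper is mounted at the origin on the work surface. World frame = base frame: x ahead of the robot, y to its left, z up, the work surface at z = 0. Lengths are in m, angles in rad, forces in N, time in s.
With the tool pointing down it reaches from about 0.35 to 0.775 m from the base axis. Payload 5.5 kg.
Tool frame: the origin (TCP) lies midway between the tips of the shut fingers; the grasp point (between the pads) lies 19 mm behind it; x points along the fingers, y is the direction in which the jaws open and shut, and the axes are right-handed (so a half turn about x gives the same grasp; the last joint's range is limited). The gripper opens to 85 mm and grips with 20 to 120 N. Pads are 22 mm wide; open, the fingers measure 114 mm over their backs; the gripper's body (76 mm by 85 mm) begins 54 mm behind the grasp point. The pads swing forward as they close: fully open they stand 13 mm farther back than shut.
Start: joints at [1.073, 0.313, 0.046, 1.304, 0, 1.431], TCP at [0.201, 0.539, 0.231] pointing down, gripper open.
Joint ranges: [-2.76, 2.76], [-0.86, 1.69], [-1.03, 1.26], [-2.2, 2.34], [-1.47, 1.5], [-3.14, 3.14]. Speed limits (rad/s): [2.57, 2.57, 3.14, 3.14, 3.14, 3.14].

INTERFACE

Orientations are given as a unit quaternion [w, x, y, z].
In Python, from workcell import env, optics, order, models gives the robot as it stands. The module is installed in compiled form; this text tells all that it offers.
- The arm moves only by the tool servo_tool, never from a script. Its argument "moves" is a list of rows, each a list of 5 numbers: the shift along the tool's x, y, z in cm, then the turn about the tool's x in rad, then the closure, from -1 (fully open) to 1 (shut). A call has exactly 10 rows; each row shifts and turns the commanded pose from where the row before left it, along the tool's axes as they then stand; what a row does not reach is not made up. A row lasts 1/8 s, in which the tool goes at most 62.5 mm and 10.7 degrees, less where a joint would pass 70% of its speed; a pose out of reach is approached as far as the arm can. A call is refused whole if a number of a shift passes 6.25 or a number of a turn 0.188, either way. A call with a gripper value outside its range is refused whole. The fingers move at their own pace and stop on an object; "grip_force" is the grip in N (left out, the last holds). Time passes only in rows, so rows that do not move let the fingers close, or fill a call up. It gives the time, the measured TCP pose, the force and the opening at its end, in the units of the state.
- env.get_state(): the state, without advancing time (a new reading comes with each control period).
- optics.read_camera(name): name is "scene" or "top"; returns a dict with "pixels" (420x560x3 uint8, blue, green, red), "vertical_fov" (degrees; the focal length in pixels is half the picture's height over the tangent of half this angle, whatever the lens; pixels are square), "cx", "cy" (the principal point, pixels), "extrinsics" (4x4, takes a point from world to camera coordinates). Camera axes: x right, y up, looking along -z (the intrinsics and any distortion apply to the point x, -y, -z); pixel columns grow to the right and rows downward; lengths in m; the calibration is good to about 2 mm. A picture is of the moment at which its call begins. There is no depth.
- order.hand_in(): hands the job in, once; it reports no verdict.
Trained networks look in a picture, given as the dict that the camera call returned (one of the last four; its "shot" number tells which), for a name from the list of things; names that differ only in an ending like _2 or _b are one class to them, and where a whole thing is asked for, a point or a joint stands for the part that bears it (a point fixed in the world has none). Each returns a list of dicts, best first, with "conf" (0 to 1); they miss things now and then, are a little off and sometimes report something else, mostly with a low value. They report only what shows in the picture. A call takes as long as a camera call.
- models.outline_of(name, picture): "pixels" (420x560 bool, what is visible of it) and "location" ([column, row] in pixels, amid what is visible of it).
- models.pinpoint(name, picture): "location" ([column, row] in pixels: a listed point, or the origin of a listed thing).
The state is a dict: "clock": time; "joint_pos": joint angles; "qvel": joint speeds; "tau": joint torques, N m; "tcp_pos": TCP position; "orientation": TCP orientation; "wrist_force": force on the tool from outside, world axes, zero at the start; "ft_torque": the same for the moment, N m; "finger_gap": finger opening in m.
Only numpy, scipy, OpenCV 4.12 (cv2) and the standard library are available. Lean on these libraries where they do the work, as an engineer would, in place of code of your own. Each camera call takes 0.05 s, during which the arm holds its last target.

## Working session

There is one attempt and no reset: what is moved stays moved. The work goes in short steps, Python scripts to look and compute and a tool call to move; the robot and the scene stay as the last step left them, time stands still between calls to the robot, and variables do not carry over. Pictures are saved under pics/ and viewed, and the job is handed in when it is done.

Besides the shell and the picture viewer there is one more tool, called after "Request:" as name(argument=value, ...) on one line, values as JSON. servo_tool: Moves the arm, as the interface text tells. Its arguments: {"type":"object","properties":{"moves":{"type":"array"},"grip_force":{"type":"number"}},"required":["moves"]}

```bash
mkdir -p pics
python3 - <<'E'
from workcell import env, optics
import cv2
print(env.get_state())
for n in ("scene","top"):
    p=optics.read_camera(n)
    cv2.imwrite(f"pics/{n}0.png",p["pixels"])
    print(n,{k:v for k,v in p.items() if k!="pixels"})
E
```

```text
{'clock': 0.0, 'joint_pos': array([1.07339981e+00, 3.13997165e-01, 4.50050377e-02, 1.30357220e+00,
       1.91202895e-06, 1.43120724e+00]), 'qvel': array([-0.00034835, -0.00093981,  0.00146057, -0.00114042,  0.00035698,
        0.00027071]), 'tau': array([-1.40266457e-04, -4.80628538e+01,  2.98532510e+01,  1.94212329e-02,
       -3.89715115e-04,  6.00026823e-06]), 'tcp_pos': array([0.20114571, 0.53815121, 0.23042134]), 'orientation': array([ 0.69562426,  0.1252368 ,  0.69601702, -0.12642367]), 'wrist_force': array([-0.25557915,  0.35541555, -0.1140526 ]), 'ft_torque': array([-0.05357808, -0.00529169,  0.01151061]), 'finger_gap': 0.08570036041216281}
scene {'vertical_fov': 53.995107862376194, 'cx': 278.2324019922323, 'cy': 206.96654032899903, 'extrinsics': array([[ 0.75602231,  0.65449512,  0.00814819, -0.34256211],
       [-0.44113535,  0.50028991,  0.74505678,  0.19569193],
       [ 0.48355957, -0.566874  ,  0.66695127, -1.23978161],
       [ 0.        ,  0.        ,  0.        ,  1.        ]]), 'shot': 1}
top {'vertical_fov': 49.317581072136846, 'cx': 284.02338948243937, 'cy': 204.2655973894912, 'extrinsics': array([[-0.0282203 , -0.99955181, -0.00998941, -0.03184951],
       [ 0.99538772, -0.02901658,  0.09144023, -0.52155702],
       [-0.09168911, -0.00736286,  0.99576046, -1.19245186],
       [ 0.        ,  0.        ,  0.        ,  1.        ]]), 'shot': 2}
```

View pics/scene0.png

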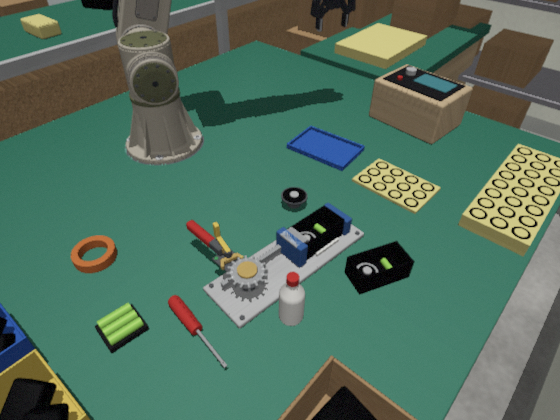

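View pics/top0.png

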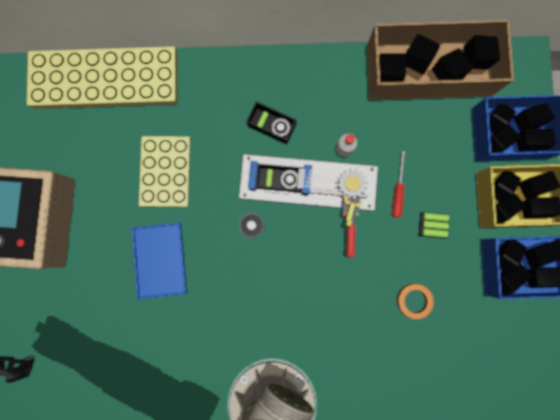

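```bash
cat > h.py <<'E'
import numpy as np, cv2
from workcell import env, optics, models
def K(p):
    f=210/np.tan(np.radians(p["vertical_fov"])/2); return f,p["cx"],p["cy"]
def ray(p,uv):
    f,cx,cy=K(p); E=p["extrinsics"]; R=E[:3,:3]; t=E[:3,3]
    d=np.array([(uv[0]-cx)/f,-(uv[1]-cy)/f,-1.]); return -R.T@t, R.T@d
def at(p,uv,z):
    o,d=ray(p,uv); return o+d*(z-o[2])/d[2]
def proj(p,X):
    f,cx,cy=K(p); c=p["extrinsics"][:3,:3]@np.array(X)+p["extrinsics"][:3,3]
    return np.array([cx+f*c[0]/-c[2], cy-f*c[1]/-c[2]])
def tri(ps,uvs):
    A=np.zeros((3,3));b=np.zeros(3)
    for p,uv in zip(ps,uvs):
        o,d=ray(p,uv); d=d/np.linalg.norm(d); M=np.eye(3)-np.outer(d,d); A+=M;b+=M@o
    return np.linalg.solve(A,b)
E
python3 - <<'E'
from h import *
import pickle
s=optics.read_camera("scene"); t=optics.read_camera("top")
pickle.dump((s,t),open("p0.pkl","wb"))
Z=dict(fixture=0,hub=.056,handle_grip=.056,pawl_tab=.088,jaw_front=.07,shell_centre=.037,tray_in=.005,driver=0,spare_shell=0,bottle=0,screwdriver=0,sheets=0,cell_holder=0,tape=0)
for n,z in Z.items():
    a=models.pinpoint(n,s); b=models.pinpoint(n,t)
    print(n,end=' ')
    for p,l in((s,a),(t,b)):
        for q in l[:2]: print(p["shot"],round(q["conf"],2),np.round(q["location"],1),np.round(at(p,q["location"],z),4)[:2],end=' | ')
    if a and b: print('tri',np.round(tri((s,t),(a[0]["location"],b[0]["location"])),4),end='')
    print()
E
```

```text
fixture 3 0.66 [312.6 244.7] [ 0.5909 -0.0405] | 3 0.42 [290.6 315.5] [ 0.6716 -0.2161] | 4 0.93 [279.2 181.3] [ 0.5858 -0.0353] | tri [ 0.587  -0.035  -0.0072]
hub 4 0.45 [431.5 224.7] [ 0.4537 -0.4243] | 
handle_grip 3 0.65 [194.5 229.9] [ 0.4031 -0.2174] | 4 0.73 [353.7 247.5] [ 0.4011 -0.2223] | tri [ 0.4027 -0.2201  0.0576]
pawl_tab 3 0.91 [217.7 230.3] [ 0.467  -0.2054] | 4 0.49 [350.1 225.2] [ 0.4571 -0.2111] | tri [ 0.4608 -0.2074  0.0852]
jaw_front 3 0.88 [297.5 236. ] [ 0.5887 -0.0965] | 4 0.9 [302.9 178.3] [ 0.5817 -0.0975] | tri [ 0.5845 -0.0957  0.0663]
shell_centre 3 0.67 [312.6 232. ] [ 0.5869 -0.0391] | 4 0.92 [278.7 176. ] [ 0.5947 -0.0349] | 4 0.61 [414.9 297.6] [ 0.2682 -0.3768] | tri [ 0.591  -0.0378  0.0393]
tray_in 3 0.66 [323.3 147.5] [0.3802 0.2871] | 4 0.76 [158.7 259.9] [0.3824 0.293 ] | 4 0.32 [304.3 178.7] [ 0.5902 -0.1036] | tri [0.3804 0.2917 0.0031]
driver 3 0.93 [292.6 203.6] [0.4678 0.0382] | 4 0.58 [250.6 226.1] [0.466  0.0453] | tri [ 0.465   0.0446 -0.0056]
spare_shell 3 0.68 [294.4 235. ] [ 0.5407 -0.044 ] | 3 0.63 [373.1 273.7] [ 0.7375 -0.0225] 
[... 171 characters left out ...]
42.4 149.8] [ 0.6676 -0.2106] | 4 0.21 [161.7 171.3] [0.6229 0.2854] | tri [ 0.597  -0.3334  0.1195]
screwdriver 3 0.58 [196.2 334.2] [ 0.5659 -0.3617] | 4 0.74 [397.1 185.1] [ 0.5659 -0.3549] | 4 0.62 [158.5 258.7] [0.3855 0.2949] | tri [ 0.5649 -0.3582 -0.005 ]
sheets 3 0.95 [392.5 185. ] [0.6193 0.2715] | 4 0.79 [163.3 172.5] [0.6195 0.281 ] | tri [ 0.6183  0.281  -0.0059]
cell_holder 3 0.79 [123.9 328.9] [ 0.4562 -0.443 ] | 4 0.86 [434.9 224.5] [ 0.4561 -0.4509] | 4 0.58 [412.9 300.4] [ 0.2567 -0.3811] | tri [ 0.4577 -0.4464  0.0052]
tape 3 0.71 [ 94.1 258.8] [ 0.2596 -0.3872] | 4 0.94 [413.7 300. ] [ 0.2577 -0.3832] | 4 0.6 [353.2 245.8] [ 0.4053 -0.2291] | tri [ 0.2566 -0.3853 -0.0038]
```

Run:
```python
import pickle,cv2
s,t=pickle.load(open("p0.pkl","rb"))
cv2.imwrite("pics/t1.png",cv2.resize(t["pixels"][140:270,230:390],None,fx=5,fy=4.6,interpolation=cv2.INTER_CUBIC)[:600])
cv2.imwrite("pics/s1.png",cv2.resize(s["pixels"][185:335,180:380],None,fx=4,fy=4,interpolation=cv2.INTER_CUBIC))
```

```text
(no output)
```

View pics/t1.png

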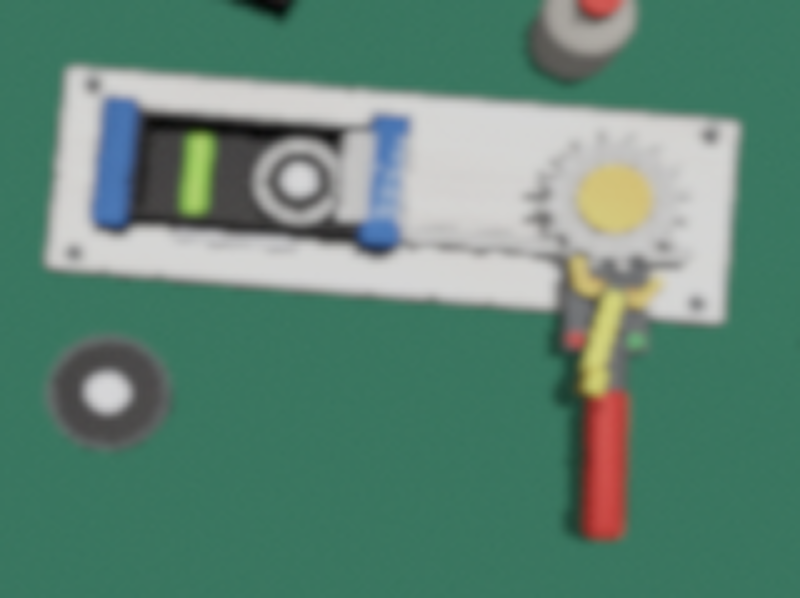

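View pics/s1.png

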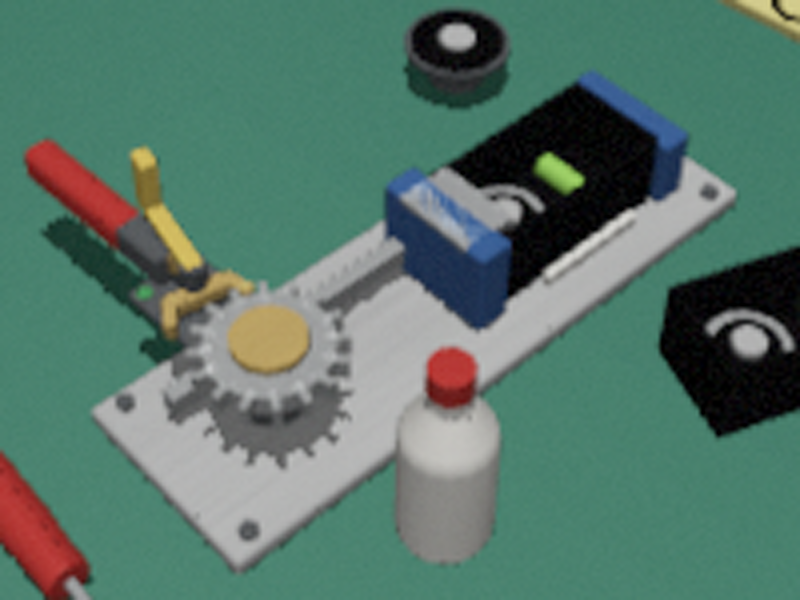

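Run:
```python
from h import *
import pickle
from scipy.optimize import least_squares
s,t=pickle.load(open("p0.pkl","rb"))
T={(60,105):(243.2,154.1),(60,-260):(378,166.5),(-60,-260):(374.8,210.2),(-60,105):(238.8,198.3)}
S={(60,-260):(240,327.5),(-60,-260):(203.5,288),(60,105):(364.3,233.3)}
def dist(p,uv,k):
    f,cx,cy=K(p); d=(uv-[cx,cy]); r2=(d@d)/f**2; return [cx,cy]+d*(1+k*r2)
def fx(q,X):
    c,s_=np.cos(q[2]),np.sin(q[2]); return np.array([q[0]+c*X[0]-s_*X[1],q[1]+s_*X[0]+c*X[1]])
def res(q,sets,k):
    r=[]
    for p,D in sets:
        for X,uv in D.items():
            w=fx(q,np.array(X)/1000); pp=proj(p,[*w,.012]); r+=list(dist(p,pp,k)-uv)
    return np.array(r)
for nm,sets in(("top",[(t,T)]),("scene",[(s,S)]),("both",[(t,T),(s,S)])):
    r=least_squares(lambda q:res(q,sets,0),[.59,-.035,0]); print(nm,r.x,np.round(r.fun,1))
r=least_squares(lambda q:res(q[:3],[(t,T),(s,S)],q[3]),[.59,-.035,0,0]);print(r.x,np.round(r.fun,1))
q=r.x[:3]
hub=fx(q,(0,-.19)); print("hub",hub)
# tab: scene top centre of tab crop (143,155) top surf z=.106 ; top view
for p,uv,z in((s,(180+146/4,185+155/4),.106),(t,(230+592/5,140+385/4.6),.09)):
    X=at(p,uv,z); d=X[:2]-hub; c,s_=np.cos(q[2]),np.sin(q[2]); l=np.array([c*d[0]+s_*d[1],-s_*d[0]+c*d[1]]); print("tab",X,l,np.hypot(*l), np.arctan2(-l[1],-l[0]))
# handle end top view z=.067 
for uv in ((230+605/5,140+537/4.6),(230+606/5,140+395/4.6)):
    X=at(t,uv,.062); d=X[:2]-hub; l=np.array([c*d[0]+s_*d[1],-s_*d[0]+c*d[1]]); print("handle",X,l,np.hypot(*l), np.arctan2(-l[1],-l[0]))
```

```text
top [ 0.58863605 -0.03746232 -0.11981224] [ 0.2  0.2 -0.2 -0.2 -0.2  0.2  0.2 -0.2]
scene [ 0.59309696 -0.03810694 -0.1150019 ] [ 0.2  0.  -0.9  0.2  0.8 -0.6]
both [ 0.59074568 -0.03755735 -0.11477447] [ 0.1 -0.4 -0.2 -1.5 -0.1 -1.1  0.3 -0.7 -0.5 -0.9 -1.4 -0.6  0.  -1.2]
[ 0.5906082  -0.03725228 -0.1148763   0.03052838] [-0.  -0.3 -0.2 -1.5 -0.1 -1.   0.2 -0.7 -0.6 -0.7 -1.5 -0.6  0.2 -1.3]
hub [ 0.56882967 -0.22599998]
tab [ 0.46596859 -0.20547621  0.106     ] [-0.10453563  0.00859817] 0.10488864165924643 -0.08206633447194858
tab [ 0.46087902 -0.20678479  0.09      ] [-0.10944167  0.00671483] 0.10964747034315095 -0.06127853398748127
handle [ 0.3779315  -0.21362853  0.062     ] [-0.19105802 -0.00959156] 0.19129862415699783 0.05016024759512597
handle [ 0.45638218 -0.2174052   0.062     ] [-0.11269152 -0.00435103] 0.11277548254815165 0.03859088858723707
```

```bash
cat >> h.py <<'E'
from scipy.spatial.transform import Rotation as Rot
def pose(st=None):
    st=st or env.get_state(); q=st["orientation"]; return np.array(st["tcp_pos"]), Rot.from_quat([q[1],q[2],q[3],q[0]]).as_matrix()
FX=np.array([.590,-.0375]); FY=-.117
def f2w(x,y,q=(.590,-.0375,-.117)):
    c,s=np.cos(q[2]),np.sin(q[2]); return np.array([q[0]+c*x-s*y,q[1]+s*x+c*y])
def w2f(w):
    c,s=np.cos(FY),np.sin(FY); d=np.array(w)[:2]-FX; return np.array([c*d[0]+s*d[1],-s*d[0]+c*d[1]])
HUB=f2w(0,-.19)
def hp(r,th):
    a=np.pi+FY+th; return HUB+r*np.array([np.cos(a),np.sin(a)])
def plan(target,yawy,R=None,p=None):
    "yawy: world angle of tool y wanted; prints delta in tool axes (cm) and the turn about x (mod pi)"
    if R is None: p,R=pose()
    d=R.T@(np.array(target)-p)*100
    cur=np.arctan2(R[1,0+1],R[0,1]); dy=(yawy-cur+np.pi/2)%np.pi-np.pi/2
    print("shift cm",np.round(d,2),"turn about x",np.round(-dy,3),"cur yaw y",round(cur,3)); return d,-dy
E
python3 - <<'E'
from h import *
import pickle
s,t=pickle.load(open("p0.pkl","rb"))
p,R=pose(); print(np.round(R,3))
plan([*hp(.106,.045),.2],np.pi/2-.07)
cv2.imwrite("pics/t2.png",cv2.resize(t["pixels"][200:320,110:230],None,fx=5,fy=5,interpolation=cv2.INTER_CUBIC))
for p_ in (s,t):
    m=models.outline_of("tray_in",p_); print([x["conf"] for x in m])
    m=models.outline_of("sheets",p_)
hsv=cv2.cvtColor(t["pixels"],cv2.COLOR_BGR2HSV); m=((hsv[...,0]>105)&(hsv[...,0]<130)&(hsv[...,1]>120)).astype(np.uint8); m[:200]=0;m[320:]=0;m[:,:110]=0;m[:,230:]=0
c=max(cv2.findContours(m,0,1)[0],key=cv2.contourArea); b=cv2.boxPoints(cv2.minAreaRect(c)); print(b)
W=np.array([at(t,u,.012)[:2] for u in b]); print(W,W.mean(0)); print(np.linalg.norm(W-np.roll(W,1,0),axis=1)); d=W-np.roll(W,1,0); print(np.arctan2(d[:,1],d[:,0]))
E
```

```text
[[ 0.     0.35   0.937]
 [ 0.     0.937 -0.35 ]
 [-1.     0.     0.   ]]
shift cm [  3.13 -61.8   50.94] turn about x -0.288 cur yaw y 1.213
[0.59]
[0.84, 0.21]
[[131.11922 226.78282]
 [179.79198 222.5869 ]
 [185.95161 294.03864]
 [137.27885 298.23456]]
[[0.47285089 0.36483633]
 [0.48035061 0.23399559]
 [0.29093153 0.21907501]
 [0.28349674 0.34804721]] [0.38190744 0.29148853]
[0.190097   0.13105551 0.19000582 0.12918632]
[ 0.08843393 -1.51353946 -3.06298477  1.6283791 ]
```

View pics/t2.png

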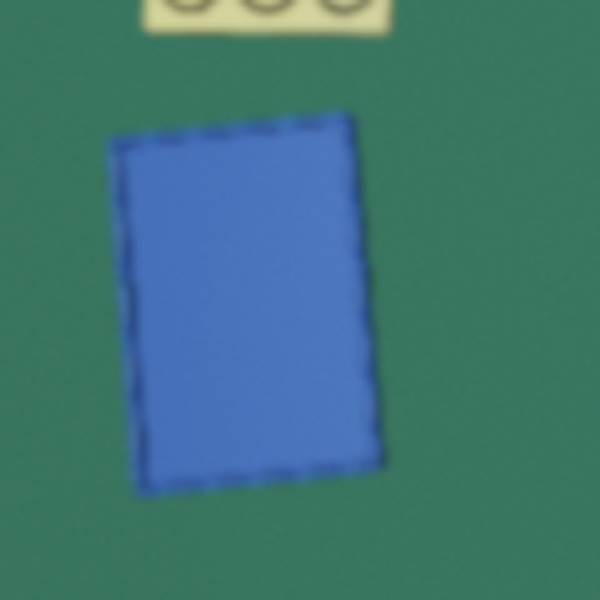

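Request:
servo_tool(moves=[[0, -4.4, 3.65, 0, 0], [0, -4.4, 3.65, 0, 0], [0, -4.4, 3.65, 0, 0], [0, -4.4, 3.65, 0, 0], [0, -4.4, 3.65, 0, 0], [0, -4.4, 3.65, 0, 0], [0, -4.4, 3.65, 0, 0], [0, -4.4, 3.65, 0, 0], [0, -4.4, 3.65, 0, 0], [0, -4.4, 3.65, 0, 0]], grip_force=40)

```text
clock: 3.05
tcp_pos: [0.3896, -0.0033, 0.2317]
orientation: [0.696, 0.126, 0.695, -0.126]
wrist_force: [0.4, 0.5, -0.2]
finger_gap: 0.0428
```

Run:
```python
from h import *
p,R=pose(); print(p,env.get_state()["finger_gap"])
print(hp(.106,.045)); plan([*hp(.107,.045),.15],np.pi/2-.07)
```

```text
[ 0.38964294 -0.00327904  0.23171821] 0.042761991187306045
[ 0.46209532 -0.21857562]
shift cm [  8.18 -17.66  14.22] turn about x -0.288 cur yaw y 1.213
```

Request:
servo_tool(moves=[[1, -4.3, 3.51, 0, 0], [1, -4.3, 3.51, 0, 0], [1, -4.3, 3.51, 0, 0], [1, -4.3, 3.51, 0, 0], [0, 0, 0, -0.144, 0], [0, 0, 0, -0.144, 0], [3.5, 0, 0, 0, 0], [3.5, 0, 0, 0, 0], [0, 0, 0, 0, 0], [0, 0, 0, 0, 0]])

```text
clock: 4.3
tcp_pos: [0.461, -0.2119, 0.1224]
orientation: [0.707, 0.024, 0.706, -0.025]
wrist_force: [0.0, -0.1, 0.3]
finger_gap: 0.0426
```

Run:
```python
from h import *
p,R=pose(); print(p,np.round(R,3))
plan([*(hp(.107,.045)+[0,.005]),.079],np.pi/2-.07)
s=optics.read_camera("scene")
cv2.imwrite("pics/s2.png",cv2.resize(s["pixels"][120:320,120:380],None,fx=3,fy=3,interpolation=cv2.INTER_CUBIC))
```

```text
[ 0.46099981 -0.21194417  0.12238309] [[ 0.001  0.07   0.998]
 [-0.001  0.998 -0.07 ]
 [-1.    -0.     0.001]]
shift cm [ 4.34 -0.15  0.02] turn about x 0.0 cur yaw y 1.501
```

View pics/s2.png

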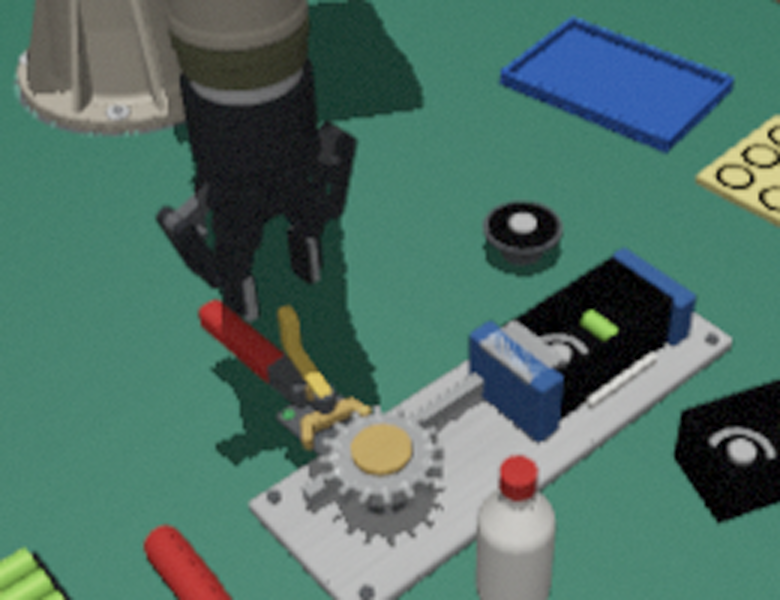

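Request:
servo_tool(moves=[[2.2, 0, 0, 0, 0], [2.1, 0, 0, 0, 0], [0, 0, 0, 0, 0], [0, -0.6, 0, 0, 0], [0, -0.6, 0, 0, 0], [0, -0.6, 0, 0, 0], [0, -0.6, 0, 0, 0], [0, -0.6, 0, 0, 0], [0, 0, 0, 0, 0], [0, 0, 0, 0, 0]])

```text
clock: 5.6
tcp_pos: [0.4583, -0.2417, 0.0782]
orientation: [0.707, 0.025, 0.707, -0.025]
wrist_force: [0.1, 0.3, 0.5]
finger_gap: 0.0427
```

Run:
```python
from h import *
p,R=pose(); print(p)
s=optics.read_camera("scene")
cv2.imwrite("pics/s3.png",cv2.resize(s["pixels"][170:310,150:330],None,fx=4,fy=4,interpolation=cv2.INTER_CUBIC))
```

```text
[ 0.45829512 -0.24165487  0.0781808 ]
```

View pics/s3.png

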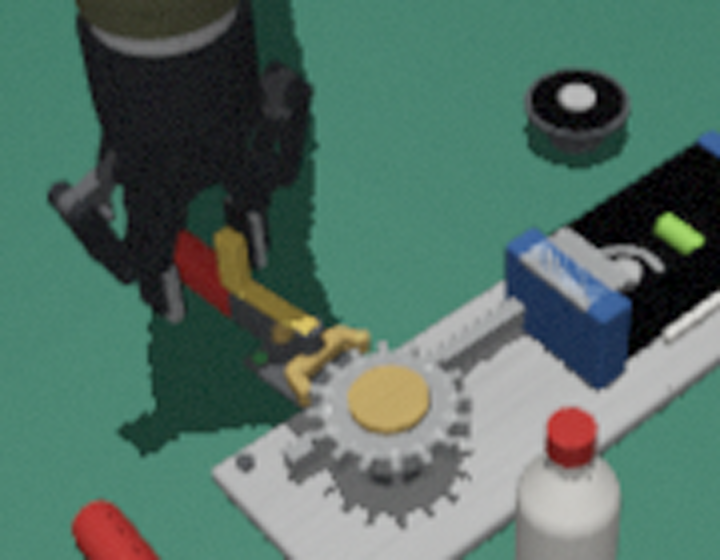

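Request:
servo_tool(moves=[[0, -0.4, 0, 0, 0], [0, -0.4, 0, 0, 0], [0, -0.3, 0, 0, 0], [0, 0, 0, 0, 0], [0, 0, 0, 0, 0], [0, 1.0, 0, 0, 0], [0, 1.0, 0, 0, 0], [0, 0, 0, 0, 0], [0, 0, 0, 0, 0], [0, 0, 0, 0, 0]])

```text
clock: 6.9
tcp_pos: [0.4591, -0.2327, 0.0783]
orientation: [0.707, 0.025, 0.707, -0.025]
wrist_force: [-0.3, -0.2, 0.1]
finger_gap: 0.0428
```

Run:
```python
from h import *
p,R=pose(); print(p)
s=optics.read_camera("scene")
cv2.imwrite("pics/s4.png",cv2.resize(s["pixels"][170:310,150:330],None,fx=4,fy=4,interpolation=cv2.INTER_CUBIC))
```

```text
[ 0.45910829 -0.23270679  0.07833271]
```

View pics/s4.png

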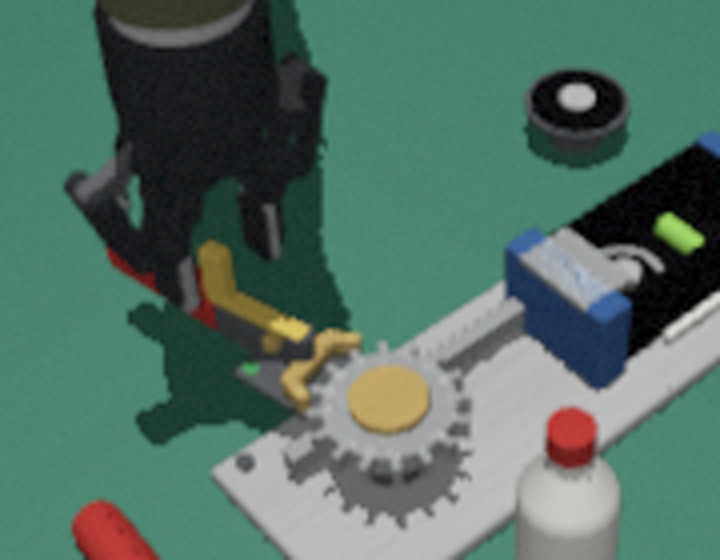

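Request:
servo_tool(moves=[[-2.5, 0, 0, 0, 0], [-2.5, 0, 0, 0, 0], [0, 0, -3, 0, 0], [0, 0, -3, 0, 0], [0, 0, 0, 0, 0], [0, 0, 0, 0, 0], [0, 0, 0, 0, 0], [0, 0, 0, 0, 0], [0, 0, 0, 0, 0], [0, 0, 0, 0, 0]])

```text
clock: 8.2
tcp_pos: [0.3993, -0.2283, 0.1282]
orientation: [0.707, 0.025, 0.707, -0.025]
wrist_force: [-0.3, -0.2, -0.2]
finger_gap: 0.0425
```

Run:
```python
from h import *
p,R=pose(); print(p)
s=optics.read_camera("scene");t=optics.read_camera("top")
for q in(s,t):
  for n in ("handle_grip","pawl_tab"):
    for o in models.pinpoint(n,q)[:2]:
        X=at(q,o["location"],.056 if n[0]=='h' else .088); d=w2f(X)-[0,-.19]; print(n,round(o["conf"],2),np.round(o["location"]),np.round(d,4),np.hypot(*d),np.arctan2(-d[1],-d[0]))
a=cv2.resize(s["pixels"][190:310,160:300],None,fx=4,fy=4,interpolation=cv2.INTER_CUBIC)
b=cv2.resize(t["pixels"][150:270,310:370],None,fx=4,fy=4,interpolation=cv2.INTER_CUBIC)
cv2.imwrite("pics/s5.png",np.hstack([a,b]))
```

```text
[ 0.39926108 -0.2283275   0.12816766]
handle_grip 0.76 [190. 238.] [-0.152  -0.0312] 0.15518186192037167 0.2022266321603185
pawl_tab 0.84 [207. 240.] [-0.0955 -0.0226] 0.09816745505589283 0.23255826377996727
handle_grip 0.74 [363. 245.] [-0.158  -0.0396] 0.16291774713737836 0.24574854476201963
pawl_tab 0.57 [361. 221.] [-0.0993 -0.0251] 0.102404287515412 0.2478352118739763
pawl_tab 0.27 [353. 182.] [-0.0026  0.0035] 0.00433889063079279 -0.9253840450886045
```

View pics/s5.png

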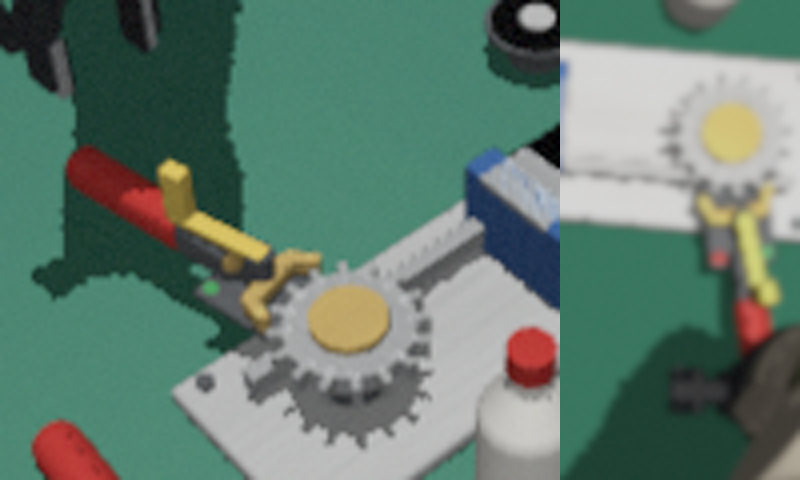

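Run:
```python
from h import *
p,R=pose()
for th in(.2,.22): print(hp(.162,th)); plan([*hp(.162,th),.046],np.pi/2+FY+th)
```

```text
[ 0.40637837 -0.23963159]
shift cm [ 8.23 -1.07  0.8 ] turn about x -0.153 cur yaw y 1.501
[ 0.40667925 -0.24285754]
shift cm [ 8.23 -1.39  0.85] turn about x -0.173 cur yaw y 1.501
```

Request:
servo_tool(moves=[[0, -1.2, 0.8, -0.163, 0], [2, 0, 0, 0, 0], [3.4, 0, 0, 0, 0], [3.4, 0, 0, 0, 0], [0, 0, 0, 0, 0.3], [0, 0, 0, 0, 0.3], [0, 1.9, 0.12, 0.12, 0.3], [0, 1.9, 0.12, 0.12, 0.3], [0, 0, 0, 0, 0.3], [0, 0, 0, 0, 0.3]])

```text
clock: 9.75
tcp_pos: [0.4084, -0.2039, 0.0414]
orientation: [0.706, 0.051, 0.705, -0.052]
wrist_force: [-0.1, 1.2, 0.6]
finger_gap: 0.0301
```

```bash
cat >> h.py <<'E'
def rt():
    p,R=pose(); d=w2f(p)-[0,-.19]; st=env.get_state()
    print("TCP",np.round(p,4),"r",np.hypot(*d),"th",np.arctan2(-d[1],-d[0]),"yaw th",np.arctan2(R[1,1],R[0,1])-np.pi/2-FY,"F",np.round(st["wrist_force"],1),"gap",st["finger_gap"],"q6",st["joint_pos"][5],"clk",st["clock"])
def jaw():
    s=optics.read_camera("scene");t=optics.read_camera("top")
    for q in(s,t):
      for n,z in (("jaw_front",.07),("handle_grip",.056)):
        for o in models.pinpoint(n,q)[:1]:
            X=at(q,o["location"],z); f=w2f(X); d=f-[0,-.19]; print(n,round(o["conf"],2),np.round(o["location"]),"fix",np.round(f,4),"th",round(np.arctan2(-d[1],-d[0]),3))
    return s,t
E
python3 - <<'E'
from h import *
rt(); s,t=jaw()
cv2.imwrite("pics/s6.png",cv2.resize(s["pixels"][170:310,150:330],None,fx=4,fy=4,interpolation=cv2.INTER_CUBIC))
E
```

```text
TCP [ 0.4084 -0.2039  0.0414] r 0.1609773900893129 th -0.021827790079956538 yaw th -0.027623009171627175 F [-0.1  1.2  0.6] gap 0.03008932811905593 q6 -0.49456116194612487 clk 9.75
handle_grip 0.56 [200. 228.] fix [-0.162  -0.1894] th -0.004
jaw_front 0.88 [303. 179.] fix [-0.0031 -0.0602] th -1.547
```

View pics/s6.png

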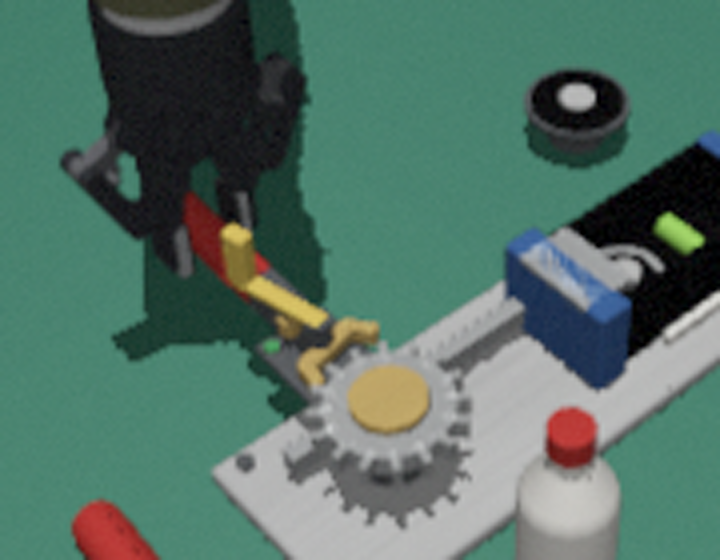

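Request:
servo_tool(moves=[[0, 1.92, 0.11, 0.12, 0.3], [0, 1.92, 0.11, 0.12, 0.3], [0, 1.92, 0.11, 0.12, 0.3], [0, 1.92, 0.11, 0.12, 0.3], [0, 1.92, 0.11, 0.12, 0.3], [0, 0, 0, 0, 0.3], [0, 0, 0, 0, 0.3], [0, -1.92, 0.11, -0.12, 0.3], [0, -1.92, 0.11, -0.12, 0.3], [0, 0, 0, 0, 0.3]])

```text
clock: 11.3
tcp_pos: [0.4247, -0.1495, 0.0403]
orientation: [0.684, 0.178, 0.684, -0.178]
wrist_force: [1.2, -0.1, 0.6]
finger_gap: 0.0302
```

Run:
```python
from h import *
rt(); s,t=jaw()
cv2.imwrite("pics/s7.png",cv2.resize(s["pixels"][170:310,150:330],None,fx=4,fy=4,interpolation=cv2.INTER_CUBIC))
```

```text
TCP [ 0.4247 -0.1495  0.0403] r 0.16238248397653793 th -0.3751721763686444 yaw th -0.3924942663503015 F [ 1.2 -0.1  0.6] gap 0.030202944332503714 q6 -0.0074973108315943005 clk 11.3
jaw_front 0.83 [295. 235.] fix [ 0.0003 -0.0612] th -1.573
handle_grip 0.57 [224. 219.] fix [-0.1499 -0.1343] th -0.356
jaw_front 0.75 [303. 182.] fix [-0.0105 -0.0614] th -1.489
```

View pics/s7.png

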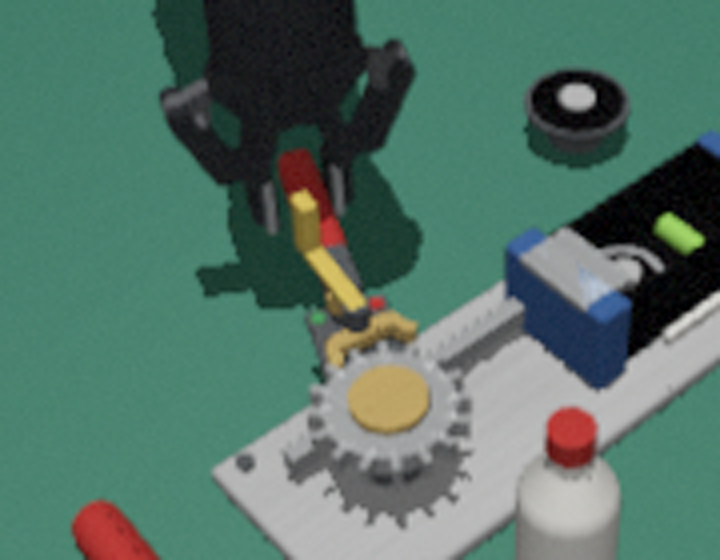

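Request:
servo_tool(moves=[[0, -1.92, 0.11, -0.12, 0.3], [0, -1.92, 0.11, -0.12, 0.3], [0, -1.92, 0.11, -0.12, 0.3], [0, -1.92, 0.11, -0.12, 0.3], [0, -1.92, 0.11, -0.12, 0.3], [0, -1.92, 0.11, -0.12, 0.3], [0, -1.92, 0.11, -0.12, 0.3], [0, -1.92, 0.11, -0.12, 0.3], [0, 0, 0, 0, 0.3], [0, 0, 0, 0, 0.3]])

```text
clock: 12.85
tcp_pos: [0.421, -0.2956, 0.04]
orientation: [0.689, -0.158, 0.689, 0.159]
wrist_force: [-0.3, 1.2, -1.0]
finger_gap: 0.0299
```

Run:
```python
from h import *
rt(); s,t=jaw()
cv2.imwrite("pics/s8.png",cv2.resize(s["pixels"][170:310,150:330],None,fx=4,fy=4,interpolation=cv2.INTER_CUBIC))
```

```text
TCP [ 0.421  -0.2956  0.04  ] r 0.1624138755750183 th 0.5584590035648592 yaw th 0.5686849412884767 F [-0.3  1.2 -1. ] gap 0.029874255753100838 q6 -1.220110256509442 clk 12.85
jaw_front 0.65 [289. 240.] fix [ 0.0024 -0.0789] th -1.593
handle_grip 0.85 [169. 254.] fix [-0.1417 -0.2766] th 0.549
jaw_front 0.74 [311. 180.] fix [-0.0024 -0.0823] th -1.548
handle_grip 0.58 [382. 239.] fix [-0.1384 -0.2772] th 0.562
```

View pics/s8.png

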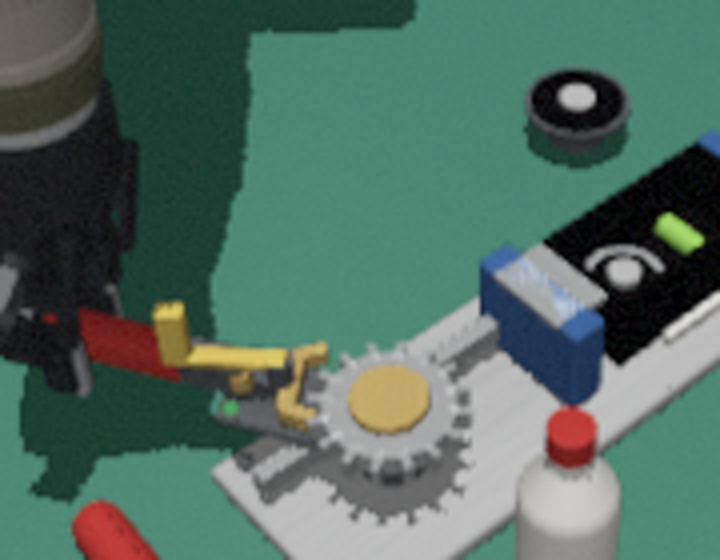

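Request:
servo_tool(moves=[[0, 1.92, 0.11, 0.12, 0.3], [0, 1.92, 0.11, 0.12, 0.3], [0, 1.92, 0.11, 0.12, 0.3], [0, 1.92, 0.11, 0.12, 0.3], [0, 1.92, 0.11, 0.12, 0.3], [0, 1.92, 0.11, 0.12, 0.3], [0, 1.92, 0.11, 0.12, 0.3], [0, 1.92, 0.11, 0.12, 0.3], [0, 0, 0, 0, 0.3], [0, 0, 0, 0, 0.3]])

```text
clock: 14.4
tcp_pos: [0.4249, -0.1489, 0.0405]
orientation: [0.685, 0.176, 0.684, -0.177]
wrist_force: [0.1, 0.3, 0.2]
finger_gap: 0.0299
```

Request:
servo_tool(moves=[[0, -1.92, 0.11, -0.12, 0.3], [0, -1.92, 0.11, -0.12, 0.3], [0, -1.92, 0.11, -0.12, 0.3], [0, -1.92, 0.11, -0.12, 0.3], [0, -1.92, 0.11, -0.12, 0.3], [0, -1.92, 0.11, -0.12, 0.3], [0, -1.92, 0.11, -0.12, 0.3], [0, -1.92, 0.11, -0.12, 0.3], [0, 0, 0, 0, 0.3], [0, 0.5, 0, 0, 0]])

```text
clock: 15.65
tcp_pos: [0.4177, -0.2923, 0.0401]
orientation: [0.689, -0.158, 0.689, 0.158]
wrist_force: [0.1, -0.4, -0.4]
finger_gap: 0.0426
```

Run:
```python
from h import *
rt(); s,t=jaw()
for q in(s,t):
  for o in models.pinpoint("shell_centre",q)[:1]: print(o["conf"],o["location"],w2f(at(q,o["location"],.037)))
cv2.imwrite("pics/s9.png",cv2.resize(s["pixels"][170:310,150:330],None,fx=4,fy=4,interpolation=cv2.INTER_CUBIC))
cv2.imwrite("pics/t9.png",cv2.resize(t["pixels"][140:270,230:390],None,fx=5,fy=4.6,interpolation=cv2.INTER_CUBIC)[:600])
```

```text
TCP [ 0.4177 -0.2923  0.0401] r 0.16404781424804019 th 0.5314707562627352 yaw th 0.5680331870096627 F [ 0.1 -0.4 -0.4] gap 0.042618234761282216 q6 -1.218927845082507 clk 15.65
jaw_front 0.84 [283. 243.] fix [-0.0003 -0.0937] th -1.567
handle_grip 0.83 [172. 253.] fix [-0.1407 -0.2714] th 0.525
jaw_front 0.81 [316. 180.] fix [-0.0028 -0.0955] th -1.541
handle_grip 0.6 [384. 239.] fix [-0.1385 -0.2821] th 0.587
0.73 [313.1, 235.4] [ 0.00508459 -0.00871224]
0.93 [279.6, 176.0] [0.00453839 0.00071844]
```

View pics/s9.png

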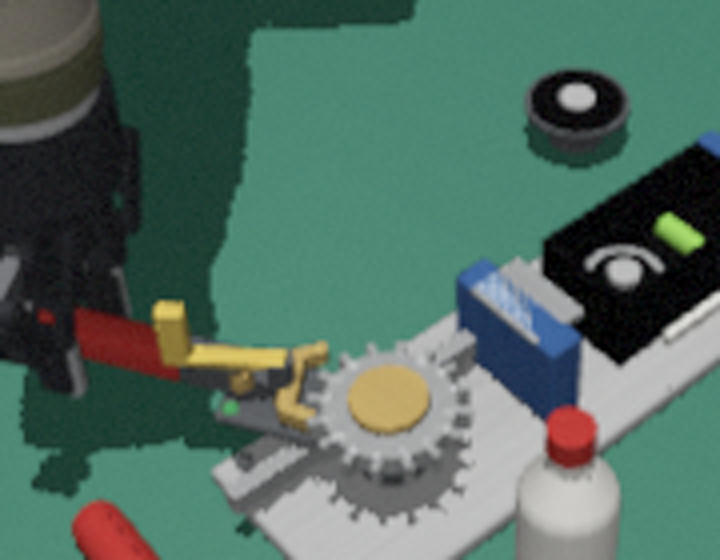

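View pics/t9.png

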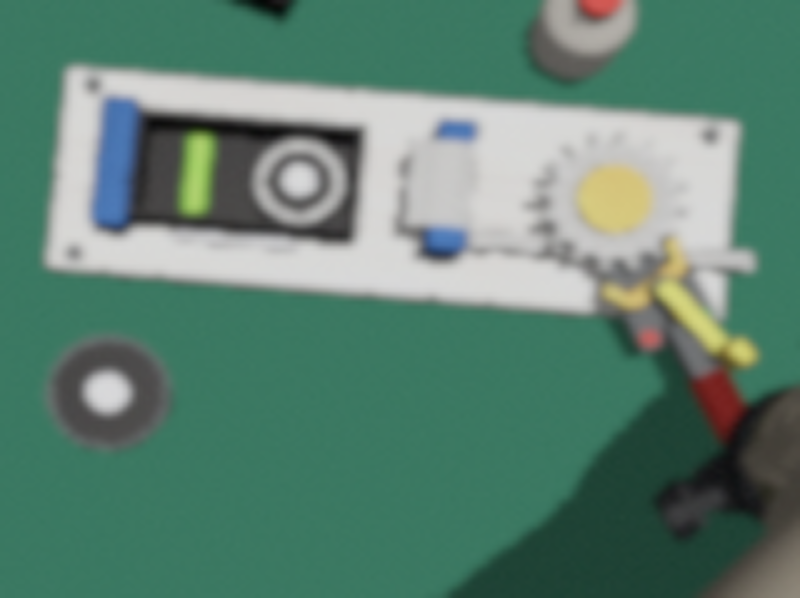

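Run:
```python
from h import *
t=optics.read_camera("top")
X=np.array([at(t,(230+u/5,140+v/4.6),.062) for u,v in((140,115),(362,130),(352,242),(132,225))])
for x in X: print(w2f(x))
print(w2f(at(t,(230+247/5,140+178/4.6),.062)))
plan([.59,-.0375,.2],np.pi+FY)
```

```text
[0.02457836 0.05834929]
[ 0.02606534 -0.05719207]
[-0.03768919 -0.05745437]
[-0.03805603  0.0566011 ]
[-0.00632873 -0.00023121]
shift cm [-15.96  15.34  26.58] turn about x -1.0 cur yaw y 2.024
```

Request:
servo_tool(moves=[[-5, 0, 0, 0, 0], [-5, 0, 0, 0, 0], [-5, 0, 0, 0, 0], [0, 2.56, 4.43, 0, -1], [0, 2.56, 4.43, 0, -1], [0, 2.56, 4.43, 0, -1], [0, 2.56, 4.43, 0, -1], [0, 2.56, 4.43, 0, -1], [0, 2.56, 4.43, 0, -1], [0, 0, 0, -0.167, -1]])

```text
clock: 17.35
tcp_pos: [0.5914, -0.0342, 0.1899]
orientation: [0.673, -0.219, 0.672, 0.219]
wrist_force: [-0.4, -0.2, -0.1]
finger_gap: 0.0854
```

Request:
servo_tool(moves=[[0, 0, 0, -0.167, -1], [0, 0, 0, -0.167, -1], [0, 0, 0, -0.167, -1], [0, 0, 0, -0.167, -1], [0, 0, 0, -0.165, -1], [0, 0, 0, 0, -1], [0, 0, 0, 0, -1], [3, 0, 0, 0, -1], [3, 0, 0, 0, -1], [0, 0, 0, 0, -1]])

```text
clock: 18.6
tcp_pos: [0.5879, -0.037, 0.128]
orientation: [0.528, -0.468, 0.53, 0.471]
wrist_force: [-0.5, -0.6, -0.0]
finger_gap: 0.0856
```

Run:
```python
from h import *
rt(); plan([.5895,-.0375,.023],np.pi+FY)
s=optics.read_camera("scene")
cv2.imwrite("pics/s10.png",cv2.resize(s["pixels"][120:310,200:400],None,fx=3,fy=3,interpolation=cv2.INTER_CUBIC))
```

```text
TCP [ 0.5879 -0.037   0.128 ] r 0.19023984963433146 th -1.5592879755730884 yaw th 1.5686497146004466 F [-0.5 -0.6 -0. ] gap 0.08561054774393169 q6 -1.650809667035546 clk 18.6
shift cm [10.49 -0.22 -0.03] turn about x -0.002 cur yaw y 3.022
```

View pics/s10.png

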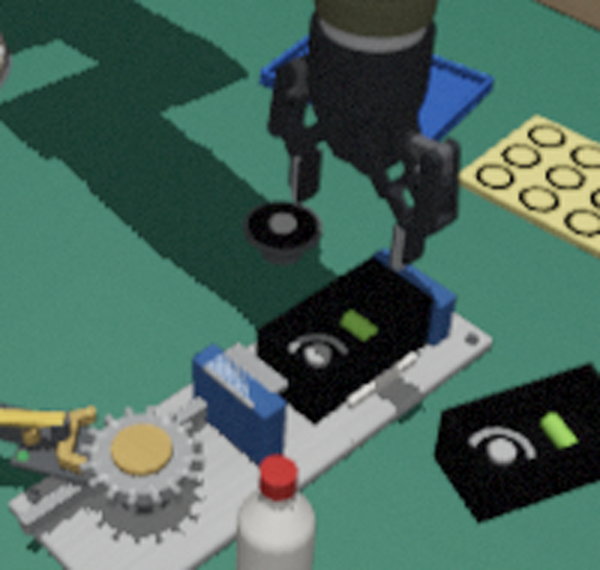

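Request:
servo_tool(moves=[[3, -0.2, 0, 0, -1], [3, 0, 0, 0, -1], [2.3, 0, 0, 0, -1], [1.0, 0, 0, 0, -1], [1.0, 0, 0, 0, -1], [0, 0, 0, 0, -1], [0, 0, 0, 0, -0.2], [0, 0, 0, 0, 0], [0, 0, 0, 0, 0.1], [0, 0, 0, 0, 0.1]], grip_force=25)

```text
clock: 19.9
tcp_pos: [0.5915, -0.0376, 0.0283]
orientation: [0.528, -0.47, 0.529, 0.47]
wrist_force: [-3.9, 0.7, 6.7]
finger_gap: 0.0613
```

Run:
```python
from h import *
rt()
s=optics.read_camera("scene")
cv2.imwrite("pics/s11.png",cv2.resize(s["pixels"][150:310,200:400],None,fx=4,fy=3.7,interpolation=cv2.INTER_CUBIC))
```

```text
TCP [ 0.5915 -0.0376  0.0283] r 0.1901010617045868 th -1.5785094911189623 yaw th 1.5702119684734233 F [-3.9  0.7  6.7] gap 0.06132406057876945 q6 -1.6519953673487324 clk 19.9
```

View pics/s11.png

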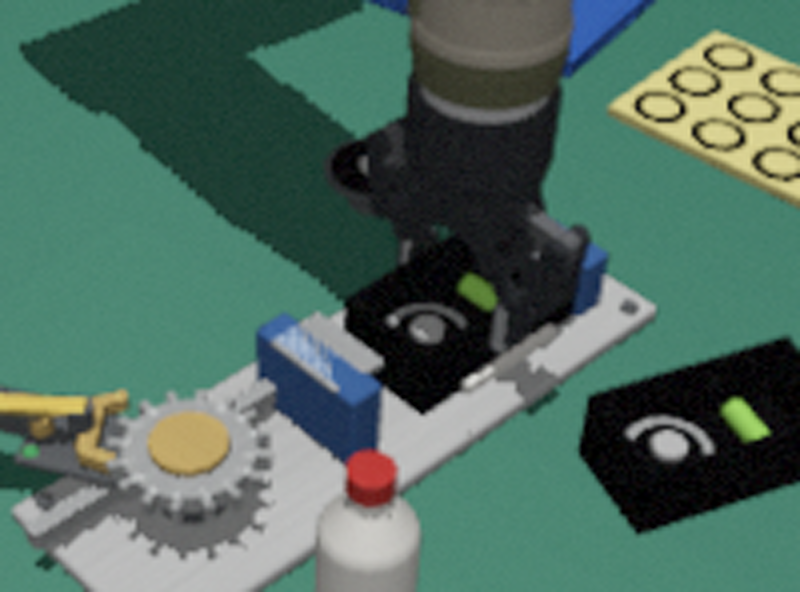

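Request:
servo_tool(moves=[[0, 0, 0, 0, 0.3], [0, 0, 0, 0, 0.3], [-0.5, 0, 0, 0, 0.3], [-1, 0, 0, 0, 0.3], [-1.5, 0, 0, 0, 0.3], [-2, 0, 0, 0, 0.3], [-2, 0, 0, 0, 0.3], [-3, 0, 0, 0, 0.3], [-2, 0, 0, 0, 0.3], [0, 0, 0, 0, 0.3]], grip_force=40)

```text
clock: 21.2
tcp_pos: [0.5936, -0.038, 0.1501]
orientation: [0.53, -0.471, 0.527, 0.468]
wrist_force: [-0.4, 0.6, -2.4]
finger_gap: 0.0614
```

Run:
```python
from h import *
rt(); plan([.382,.2915,.12],.084-np.pi/2+np.pi)
print(pose()[1].round(3))
s=optics.read_camera("scene")
cv2.imwrite("pics/s12.png",cv2.resize(s["pixels"][120:310,180:400],None,fx=3,fy=3,interpolation=cv2.INTER_CUBIC))
```

```text
TCP [ 0.5936 -0.038   0.1501] r 0.18998507733445694 th -1.5898936755498734 yaw th 1.5702480562287637 F [-0.4  0.6 -2.4] gap 0.061363757820105315 q6 -1.6520968791098243 clk 21.2
shift cm [ 2.87 24.89 30.24] turn about x 1.369 cur yaw y 3.024
[[ 0.005 -0.993  0.117]
 [-0.001  0.117  0.993]
 [-1.    -0.005 -0.   ]]
```

View pics/s12.png

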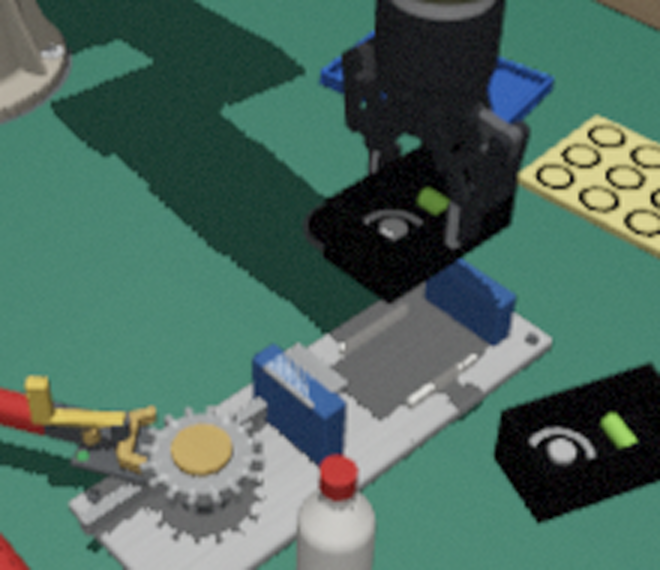

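Request:
servo_tool(moves=[[0, 1.5, 1.8, 0, 0.3], [0, 3.1, 3.8, 0, 0.3], [0, 3.1, 3.8, 0, 0.3], [0, 3.1, 3.8, 0, 0.3], [0, 3.1, 3.8, 0, 0.3], [0, 3.1, 3.8, 0, 0.3], [0, 3.1, 3.8, 0, 0.3], [0, 3.1, 3.8, 0, 0.3], [0, 1.7, 1.8, 0, 0.3], [0, 0, 0, 0, 0.3]])

```text
clock: 22.5
tcp_pos: [0.3781, 0.2923, 0.1463]
orientation: [0.527, -0.47, 0.528, 0.471]
wrist_force: [0.2, -0.8, -3.0]
finger_gap: 0.0614
```

Request:
servo_tool(moves=[[0, 0, 0, 0.1, 0.3], [0, 0, 0, 0.15, 0.3], [0, 0, 0, 0.16, 0.3], [0, 0, 0, 0.16, 0.3], [0, 0, 0, 0.16, 0.3], [0, 0, 0, 0.16, 0.3], [0, 0, 0, 0.16, 0.3], [0, 0, 0, 0.16, 0.3], [0, 0, 0, 0.16, 0.3], [0, 0, 0, 0, 0.3]])

```text
clock: 23.75
tcp_pos: [0.3803, 0.2905, 0.1467]
orientation: [0.706, -0.03, 0.707, 0.029]
wrist_force: [0.1, 0.5, -2.8]
finger_gap: 0.061
```

Run:
```python
from h import *
rt(); plan([.382,.2915,.0213],.084-np.pi/2+np.pi)
s=optics.read_camera("scene")
cv2.imwrite("pics/s13.png",cv2.resize(s["pixels"][60:220,220:440],None,fx=3.5,fy=3.5,interpolation=cv2.INTER_CUBIC))
```

```text
TCP [0.3803 0.2905 0.1467] r 0.5497038711804249 th -1.1056973094953042 yaw th 0.20059793462930764 F [ 0.1  0.5 -2.8] gap 0.06104369961533785 q6 0.40101739208428605 clk 23.75
shift cm [12.54  0.09  0.18] turn about x -0.0 cur yaw y 1.654
```

View pics/s13.png

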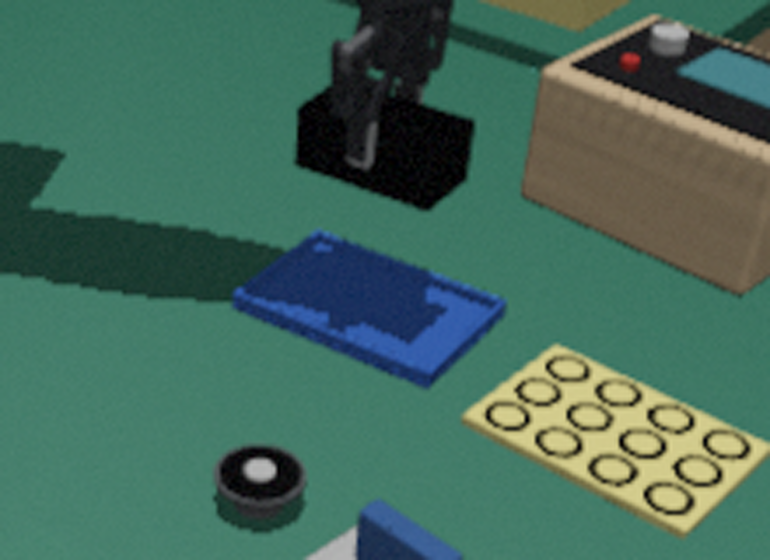

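Request:
servo_tool(moves=[[2, 0.1, 0.2, 0, 0.3], [3, 0, 0, 0, 0.3], [3, 0, 0, 0, 0.3], [2, 0, 0, 0, 0.3], [1, 0, 0, 0, 0.3], [0.5, 0, 0, 0, 0.3], [0.3, 0, 0, 0, 0.3], [0.3, 0, 0, 0, 0.3], [0, 0, 0, 0, 0.3], [0, 0, 0, 0, 0.3]])

```text
clock: 25.05
tcp_pos: [0.3821, 0.2928, 0.0266]
orientation: [0.707, -0.029, 0.706, 0.03]
wrist_force: [0.3, -0.6, -2.1]
finger_gap: 0.0612
```

Run:
```python
from h import *
rt()
s=optics.read_camera("scene")
cv2.imwrite("pics/s14.png",cv2.resize(s["pixels"][60:220,220:440],None,fx=3.5,fy=3.5,interpolation=cv2.INTER_CUBIC))
```

```text
TCP [0.3821 0.2928 0.0266] r 0.5512238770193153 th -1.1101631122545825 yaw th 0.2003772053705657 F [ 0.3 -0.6 -2.1] gap 0.06118856272192534 q6 0.4034740771438711 clk 25.05
```

View pics/s14.png

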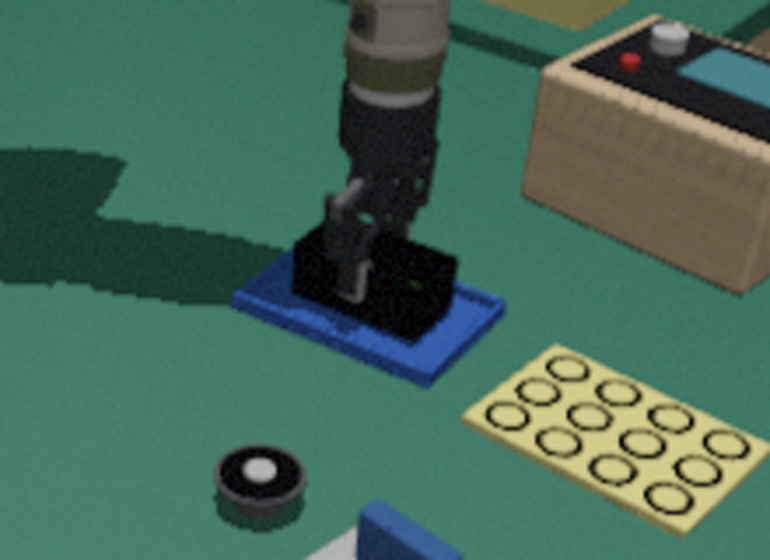

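Still hanging, about 5 mm above the tray floor. I'll lower it in tiny steps.

Request:
servo_tool(moves=[[0.1, 0, 0, 0, 0.3], [0.1, 0, 0, 0, 0.3], [0.1, 0, 0, 0, 0.3], [0.1, 0, 0, 0, 0.3], [0, 0, 0, 0, 0.3], [0, 0, 0, 0, 0.3], [0, 0, 0, 0, 0.3], [0, 0, 0, 0, 0.3], [0, 0, 0, 0, 0.3], [0, 0, 0, 0, 0.3]])

```text
clock: 26.35
tcp_pos: [0.3819, 0.2927, 0.0223]
orientation: [0.707, -0.029, 0.706, 0.029]
wrist_force: [-0.3, -0.5, -3.1]
finger_gap: 0.0613
```

Request:
servo_tool(moves=[[0.05, 0, 0, 0, 0.3], [0.05, 0, 0, 0, 0.3], [0, 0, 0, 0, 0.3], [0, 0, 0, 0, 0.3], [0, 0, 0, 0, 0.3], [0, 0, 0, 0, 0.3], [0, 0, 0, 0, 0.3], [0, 0, 0, 0, 0.3], [0, 0, 0, 0, 0.3], [0, 0, 0, 0, 0.3]])

```text
clock: 27.6
tcp_pos: [0.3819, 0.2927, 0.0213]
orientation: [0.707, -0.029, 0.706, 0.029]
wrist_force: [0.2, -0.1, -1.6]
finger_gap: 0.0615
```

Request:
servo_tool(moves=[[0.05, 0, 0, 0, 0.3], [0, 0, 0, 0, 0.3], [0, 0, 0, 0, 0.3], [0.05, 0, 0, 0, 0.3], [0, 0, 0, 0, 0.3], [0, 0, 0, 0, 0.3], [0, 0, 0, 0, 0.3], [0, 0, 0, 0, 0.3], [0, 0, 0, 0, 0.3], [0, 0, 0, 0, 0.3]])

```text
clock: 28.85
tcp_pos: [0.382, 0.2927, 0.0213]
orientation: [0.707, -0.029, 0.706, 0.03]
wrist_force: [-2.4, -1.9, 9.7]
finger_gap: 0.0613
```

Request:
servo_tool(moves=[[0, 0, 0, 0, -0.6], [0, 0, 0, 0, -0.9], [0, 0, 0, 0, -0.9], [0, 0, 0, 0, -0.9], [-1, 0, 0, 0, -0.9], [-2, 0, 0, 0, -0.9], [-4, 0, 0, 0, -0.9], [-5, 0, 0, 0, -0.9], [-5, 0, 0, 0, -0.9], [0, 0, 0, 0, -0.9]])

```text
clock: 30.1
tcp_pos: [0.3845, 0.294, 0.1953]
orientation: [0.709, -0.028, 0.704, 0.031]
wrist_force: [0.8, 0.6, -0.6]
finger_gap: 0.081
```

Request:
servo_tool(moves=[[0, 0, -5, 0, -0.9], [0, 0, -5, 0, -0.9], [0, 5, 0, 0, -0.9], [0, 5, 0, 0, -0.9], [0, 5, 0, 0, -0.9], [0, 5, 0, 0, -0.9], [0, 0, 0, 0, -0.9], [0, 0, 0, 0, -0.9], [0, 0, 0, 0, -0.9], [0, 0, 0, 0, -0.9]])

```text
clock: 31.35
tcp_pos: [0.2659, 0.4827, 0.1906]
orientation: [0.707, -0.029, 0.706, 0.029]
wrist_force: [-0.0, 0.4, 0.3]
finger_gap: 0.0813
```

Run:
```python
from h import *
rt(); s,t=jaw()
for n in ("driver","spare_shell","bottle","tape","cell_holder","screwdriver","shell_centre"):
  print(n,[(round(o["conf"],2),np.round(o["location"],1)) for q in (s,t) for o in models.pinpoint(n,q)[:2]])
cv2.imwrite("pics/s15.png",s["pixels"])
cv2.imwrite("pics/t15.png",t["pixels"])
a=cv2.resize(t["pixels"][200:320,110:230],None,fx=4,fy=4,interpolation=cv2.INTER_CUBIC)
b=cv2.resize(s["pixels"][110:190,270:380],None,fx=3,fy=6,interpolation=cv2.INTER_CUBIC)
b=cv2.resize(s["pixels"][100:220,275:355],None,fx=4,fy=4,interpolation=cv2.INTER_CUBIC)
cv2.imwrite("pics/z15.png",np.hstack([a,b]))
```

```text
TCP [0.2659 0.4827 0.1906] r 0.7704882477574537 th -1.0511696718049062 yaw th 0.19891835589130014 F [-0.   0.4  0.3] gap 0.08129776120625104 q6 0.8396818326004635 clk 31.35
jaw_front 0.62 [282. 242.] fix [-0.0046 -0.0939] th -1.523
handle_grip 0.82 [172. 254.] fix [-0.1377 -0.2726] th 0.54
jaw_front 0.75 [317. 182.] fix [-0.0066 -0.0966] th -1.5
handle_grip 0.65 [381. 239.] fix [-0.1375 -0.2728] th 0.542
driver [(0.78, array([294.2, 205.3])), (0.62, array([292.1, 314.3])), (0.97, array([250.9, 226.4]))]
spare_shell [(0.72, array([373.1, 274.8])), (0.83, array([270.7, 127.2]))]
bottle [(0.84, array([289.7, 316.7])), (0.71, array([194. , 253.8])), (0.9, array([345.2, 150.1])), (0.31, array([159.1, 259.6]))]
tape [(0.85, array([ 93.7, 257. ])), (0.89, array([412. , 298.3])), (0.35, array([160.6, 259.2]))]
cell_holder [(0.58, array([121.9, 330.7])), (0.86, array([434.4, 224.4])), (0.71, array([280.6, 182.2]))]
screwdriver [(0.96, array([196.8, 334.4])), (0.41, array([297.2, 204.4])), (0.75, array([396.3, 183.5]))]
shell_centre [(0.84, array([324.6, 141.5])), (0.63, array([155.4, 258.7]))]
```

View pics/s15.png

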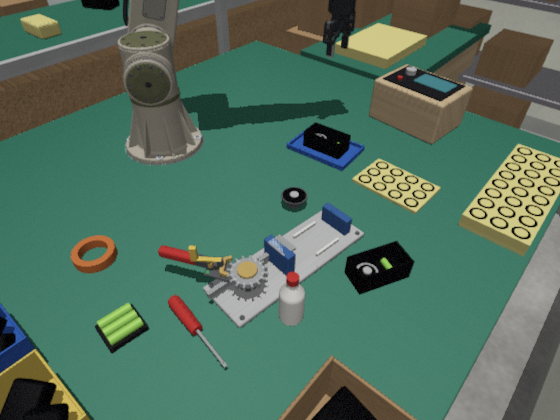

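View pics/t15.png

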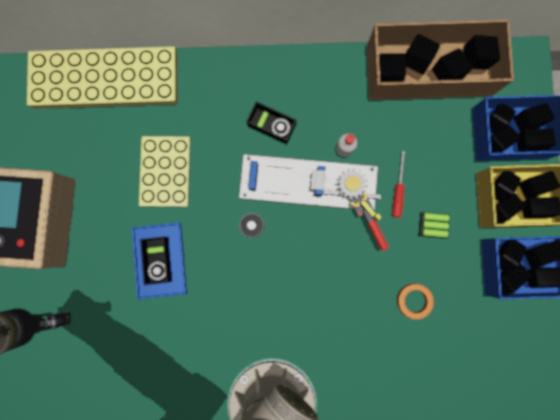

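View pics/z15.png

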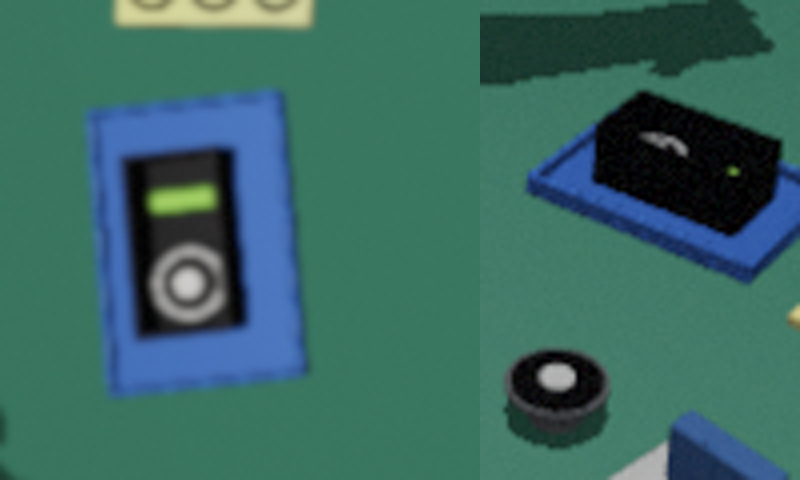

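The shell sits flat and upright in the tray at about column 156, row 260 in the top view, lined up with the tray's long side. The jaw is back about 34 mm. The yellow tab still leans to the release side, and the surrounding things are where they were.

```bash
python3 -c "
from workcell import order
print(order.hand_in())"
```

```text
the job is handed in; nothing more can be done
None
```

The job is done and handed in at about 31.5 s on the robot's clock, against the limit of 66 s.

- **Pawl:** I pushed the yellow tab over to the release side with one finger. The first push left it near the middle, so I pushed about 11 mm further. That also swung the handle to about 0.2 rad. The last pictures show the tab still on release.
- **Jaw:** I drew it back with two full strokes of the handle. The camera estimates put it about 33–36 mm back, measured to a few millimetres.
- **Shell:** I gripped it across its 62 mm width, lifted it clear and lowered it into the tray in 0.5–1 mm steps. The wrist force at contact was about 10 N. It stands upright and flat near the tray's middle, parallel to its long side.
- **Other things:** The detections of the loose things agree with the first pictures to within about 3 pixels. The exceptions are a few first-picture detections that were clearly wrong, and in the pictures nothing has moved.
- **Disagreement between cameras:** The top and scene cameras differed by up to 5 mm on where the clamp is. I used a value in between, and the grip on the shell showed only about 4 N of side force.

At hand-in the arm was clear of everything and the wrist force was near zero.

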